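Open the childproof battery drawer of the kitchen scale with its catch pin

TASK

The kitchen scale lies face down so that its batteries can be changed. Take the catch pin out of the wooden tool block, press the recessed catch in the scale's base down with the tip of the pin and, keeping it pressed, slide the battery drawer out until it stops and the catch clicks up again. Be gentle with the plastic, touch the scale with nothing but the pin, then stand the pin back in its own socket of the block, and leave everything else where it is.

Things in the scene. Friction and masses are not known exactly. Their poses are not given: they have to be found in the camera images.
- scale: kitchen scale lying face down on a thin mat, glass plate below; it does not move. Light grey base on top, 188 x 158 mm, its upper face 33 mm above the worktop, with four 4 mm rubber feet near the corners. Origin: centre of its underside on the worktop; z up. The battery drawer is in its own -x side and slides out along the scale's own -x. More than 20 N from the pin breaks the plastic.
- catch_hole (a point): on the scale: where the middle of the release hole lies while the drawer is shut, at the height of the scale's upper face; axes as the scale's. The hole, 8 mm wide, is in a 26 x 21 mm boss of the drawer, which is about level with the face and travels with the drawer. The pin pushes the drawer out by the wall of this hole; the drag is 2 to 3 N.
- slot_end (a point): on the scale: middle of the open end of the slot in the upper face, in which the boss travels, at the height of the face. The slot is 69.5 mm long along the scale's x and 22.5 mm wide; from the shut boss it leads straight to this point, in the scale's own -x.
- button_rest (a point): on the scale: mean place of the top of the grey release button in the hole, 6.5 mm below catch_hole. Its set height differs from scale to scale and is not measured: really it lies 4 to 9 mm below. It goes down 6 mm against a spring, 2 N at first, 9 N at its hard stop, and must be within 1 mm of the stop to free the drawer. Let up on the way, it locks in another notch.
- drawer (a joint): how far the battery drawer is out, m: 0 shut, 0.042 at its slightly soft end stop. Once past about 0.039 the catch springs up when the pin is lifted, and holds the drawer out. Lift the pin straight up: dragging it back would drag the drawer
- stand: wooden tool block, 64 x 116 x 45 mm high, fixed; origin: centre of its underside, z up. Sockets 40 mm deep from the top: 8 mm wide for the catch pin at y = +30 mm, 20 mm wide for the corer at y = -30 mm
- pin_socket (a point): middle of the mouth of the catch pin's 8 mm socket, on top of the block (45 mm above the worktop)
- catch_pin: the catch pin: black round grip, 20 mm in diameter, from 40 to 109 mm above the tip, with a flat collar 24 mm wide from 36 to 40 mm, and below it a steel pin 5 mm in diameter, 36 mm long. 60 g. Origin: the tip; z points from the tip along the grip. It stands upright in its socket, its collar resting on the block.
- pin_tip (a point): end of the catch pin's steel tip (same point as the body's origin)
- corer: apple corer standing beside the pin in the block: wooden handle 24 mm wide, steel tube 18 mm wide; origin: its lower end. Leave it alone.
- cell_a: new battery, 14.5 mm wide, 50 mm tall, standing beside the scale; origin: its foot. Leave it alone.
- cell_b: the second new battery, like the first. Leave it alone.
- mug: plain white mug, 95 mm tall; origin: its foot. Leave it alone.
- spice_jar: spice jar with a yellow lid, 98 mm tall; origin: its foot. Leave it alone.
- salt: salt shaker, 90 mm tall; origin: its foot. Leave it alone.
Mind the look-alikes: they are no part of the job. What is shaped like the stand but blue or turquoise is not meant.

How it is judged:
By the outcome, as a careful person would: the job done as asked, in the order asked, and still so for the second after the job is handed in, with the robot touching nothing.
It also fails if it takes over 66 s, if anything falls off the work surface, if the arm or the gripper's body presses on something with over 40 N, if the wrist force passes 120 N, or if a joint passes its speed limit or range.

ROBOT

A 7-joint arm with a two-finger parallel gripper is mounted at the origin on a cart in front of the work surface, level with it; the furniture and walls round the work are solid. World frame = base frame: x ahead of the robot, y to its left, z up, the work surface at z = 0. Lengths are in m, angles in rad, forces in N, time in s.
With the tool pointing down it reaches from about 0.425 to 0.95 m from the base axis. Payload 16.7 kg.
Tool frame: the origin (TCP) lies midway between the tips of the shut fingers; the grasp point (between the pads) lies bot.grip_depth behind it (bot.grip_depth is the distance from the TCP to the grasp point, in m); z points along the fingers, y is the line along which they close (so a half turn about z gives the same grasp; the last joint's range is limited). The gripper opens to 94 mm and grips with 3 to 60 N. Pads are 16 mm wide; open, the fingers measure 119 mm over their backs; the gripper's body (75 mm by 177 mm) begins 78 mm behind the grasp point.
Start: joints at [1.095, 0.426, 0.074, 1.606, -0.034, 1.111, -0.067], TCP at [0.216, -0.639, 0.179] pointing down, gripper open.
Joint ranges: [-2.85, 2.85], [-0.5, 2.14], [-1.23, 1.37], [0.21, 2.46], [-1.02, 4.16], [0.16, 2.05], [-2.73, 2.73]. Speed limits (rad/s): [1.89, 1.89, 2.39, 2.39, 3.01, 3.01, 3.01].

INTERFACE

Orientations are given as [roll, pitch, yaw] about the fixed x, y, z axes, in that order (R = Rz(yaw) Ry(pitch) Rx(roll)).
In Python, from plant import bot gives the robot as it stands. The module is installed in compiled form; this text tells all that it offers.
- The arm moves only by the tool carry_out, never from a script. Its argument "steps" is a list of rows, each a list of 7 numbers: the shift along the tool's x, y, z in mm, then the turn, a rotation vector about the tool's x, y, z in rad, then the opening, from 0 (shut) to 1 (fully open). A call has 1 to 5 rows; each row is the pose to reach, as a shift and turn from the pose commanded when the call began, along the tool's axes at that moment; what a row does not reach only later rows make up. A row lasts 1/8 s, in which the tool goes at most 62.5 mm and 10.7 degrees, less where a joint would pass 70% of its speed; a pose out of reach is approached as far as the arm can. A call with a gripper value outside its range is refused whole. The fingers move at their own pace and stop on an object; "force" is the grip in N (left out, the last holds). Time passes only in rows, so rows that repeat a pose let the fingers close. It gives the time, the measured TCP pose, the force, the opening and the grip force at its end, in the units of the state.
- bot.state(): the state, without advancing time (a new reading comes with each control period).
- bot.grab_frame(name): name is "scene" or "side" or "wrist"; returns (picture, depth): 384x512x3 uint8, red, green, blue; 384x512 float32, m along the optical axis (not along the pixel's ray), 0 where there is no reading.
- bot.camera_info(name): a dict with "mtx" (3x3 intrinsics, pixels), "rvec" (rotation vector, rad) and "tvec" (3), from world to camera coordinates, as OpenCV has them; the wrist camera has in their place "hand_eye" (4x4, takes a point from camera to tool coordinates, whose origin is the TCP and whose axes are the flange's). Camera axes: x right, y down, z forward; pixel columns grow to the right and rows downward; lengths in m; the calibration is good to about 2 mm. A picture is of the moment at which its call begins: read the wrist's pose just before it. camera_info takes no time and is no camera call.
- bot.finish_job(): hands the job in; it is judged then, once.
The state is a dict: "clock": time; "joints": joint angles; "joint_vel": joint speeds; "tau": joint torques, N m; "position": TCP position; "eef_rot": TCP orientation; "wrist_force": force on the tool from outside, world axes, zero at the start; "wrist_torque": the same for the moment, N m; "finger_gap": finger opening in m; "grasp_force": force on a finger pad.
Only numpy, scipy, OpenCV 4.12 (cv2) and the standard library are available. Lean on these libraries where they do the work, as an engineer would, in place of code of your own. Each camera call takes 0.05 s, during which the arm holds its last target. There are 200 camera calls.

## Working session

There is one attempt and no reset: what is moved stays moved. The work goes in short steps, Python scripts to look and compute and a tool call to move; the robot and the scene stay as the last step left them, time stands still between calls to the robot, and variables do not carry over. Pictures are saved under pics/ and viewed, at most 10 in all, crops included, and the job is handed in when it is done.

Besides the shell and the picture viewer there is one more tool, called after "Request:" by a JSON object that holds its "api" and its "payload", one argument or row to a line. carry_out: Moves the arm, as the interface text tells. Its arguments: {"type":"object","properties":{"steps":{"type":"array"},"force":{"type":"number"}},"required":["steps"]}

```bash
mkdir -p pics; cat > h.py <<'E'
import numpy as np, cv2
from plant import bot
from scipy.spatial.transform import Rotation as R
def cam(name):
    c=bot.camera_info(name); K=np.array(c["mtx"])
    if "hand_eye" in c:
        s=bot.state(); T=np.eye(4); T[:3,:3]=R.from_euler('xyz',s["eef_rot"]).as_matrix(); T[:3,3]=s["position"]
        return K,T@np.array(c["hand_eye"])
    T=np.eye(4); T[:3,:3]=cv2.Rodrigues(np.array(c["rvec"],float))[0]; T[:3,3]=np.ravel(c["tvec"])
    return K,np.linalg.inv(T)
def ray(K,T,u,v,z):
    d=T[:3,:3]@np.linalg.inv(K)@[u,v,1]; o=T[:3,3]
    return o+d*(z-o[2])/d[2]
def proj(K,T,P):
    p=np.linalg.inv(T)@np.r_[P,1]; q=K@p[:3]; return q[:2]/q[2]
def shot(name,fn=None):
    K,T=cam(name); im,d=bot.grab_frame(name)
    if fn: cv2.imwrite('pics/'+fn,im[:,:,::-1]); np.savez('pics/'+fn[:-4]+'.npz',im=im,d=d,K=K,T=T)
    return im,d,K,T
def load(fn):
    z=np.load('pics/'+fn+'.npz'); return z['im'],z['d'],z['K'],z['T']
E
python3 - <<'E'
from h import *
for n in("scene","side","wrist"): im,d,K,T=shot(n,n+'0.png'); print(n,K[0,0],T[:3,3].round(3),T[:3,2].round(2))
s=bot.state(); print(bot.grip_depth,s)
E
```

```text
scene 428.8981869808174 [-0.292  0.729  0.804] [ 0.63 -0.48 -0.6 ]
side 477.394401966618 [-0.015  1.146  0.56 ] [ 0.43 -0.81 -0.4 ]
wrist 334.0585740804543 [ 0.284 -0.616  0.384] [-0.24 -0.08 -0.97]
0.0188 {'clock': 0.15, 'joints': array([ 1.09551674,  0.4265858 ,  0.07386768,  1.60644983, -0.03408923,
        1.11081498, -0.06708716]), 'joint_vel': array([-1.13171259e-03, -1.47353266e-03, -1.19062087e-03, -1.32320585e-03,
       -1.99838743e-03,  9.70900188e-05, -2.20401201e-04]), 'tau': array([ 4.86422534e-03, -9.36275911e+01,  3.66986006e+00, -4.54419100e+01,
       -4.86095343e-02,  1.79564185e-02,  9.51475135e-05]), 'position': array([ 0.21587876, -0.63915765,  0.17814303]), 'eef_rot': array([-3.14059711e+00,  7.80092906e-05,  3.25755113e-01]), 'wrist_force': array([-0.74193087, -0.2498167 , -0.09966935]), 'wrist_torque': array([-0.01431274,  0.03658006,  0.00170396]), 'grasp_force': 0.0, 'finger_gap': 0.09368557390207952}
```

View pics/scene0.png

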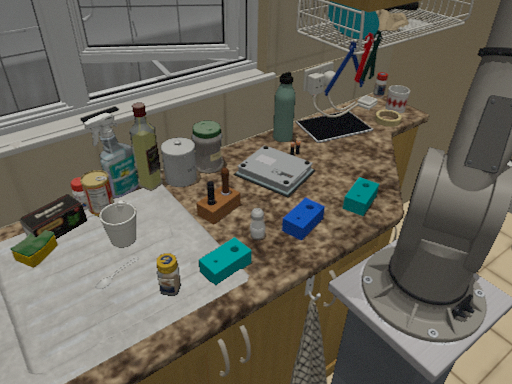

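View pics/side0.png

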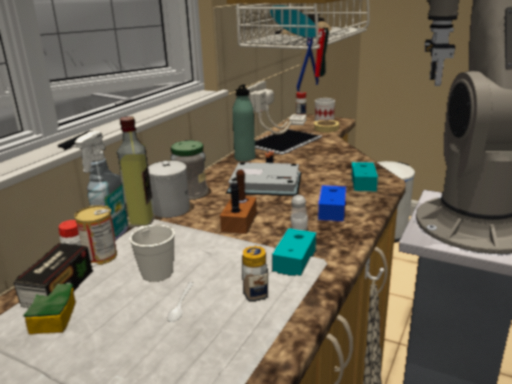

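The scene view shows the wooden block at about (218,205) with the black pin at (211,190) and the brown corer at (225,180). The scale is at (275,168), and the batteries are at (293,148). The side view agrees: block at (238,213), scale at (265,178).

```bash
python3 - <<'E'
from h import *
im,d,K,T=load('scene0')
for n,u,v,z in [("scaleL",236,172,.033),("scaleR",313,172,.033),("scaleTop",268,149,.033),("scaleBot",280,188,.033),("blockL",198,202,.045),("blockB",214,212,.045),("blockR",240,195,.045),("pin top",210.5,182,.114),("cell",293,150,.03),("salt",258,225,.05),("mug",120,225,.05)]:
    print(n,ray(K,T,u,v,z).round(3))
c=im[130:225,190:325,::-1]; cv2.imwrite('pics/c1.png',cv2.resize(c,None,fx=5.9,fy=5.9,interpolation=cv2.INTER_CUBIC))
E
```

```text
scaleL [0.618 0.103 0.033]
scaleR [ 0.478 -0.095  0.033]
scaleTop [ 0.667 -0.064  0.033]
scaleBot [0.473 0.043 0.033]
blockL [0.545 0.284 0.045]
blockB [0.482 0.271 0.045]
blockR [0.503 0.169 0.045]
pin top [0.524 0.252 0.114]
cell [ 0.617 -0.132  0.03 ]
salt [0.366 0.208 0.05 ]
mug [0.575 0.5   0.05 ]
```

View pics/c1.png

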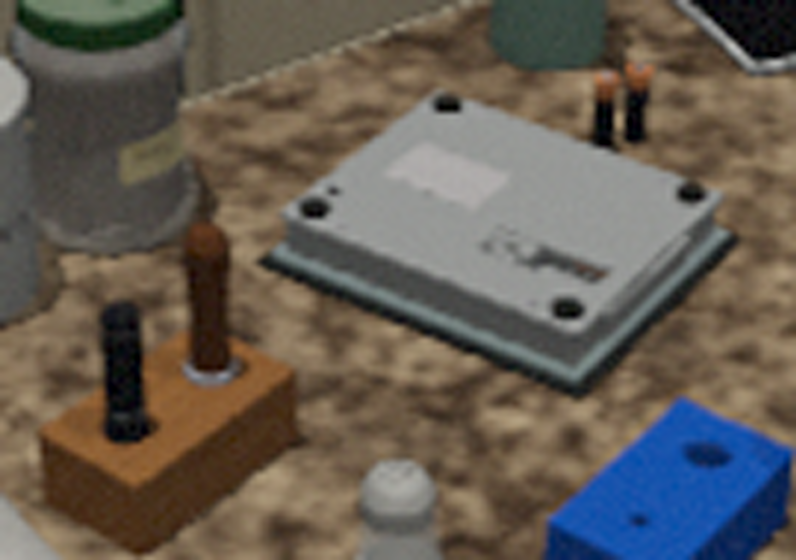

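Request:
{"api": "carry_out", "payload": {
  "steps": [
    [508,-555,-122,0,0,-1.44,1],
    [508,-555,-122,0,0,-1.44,1],
    [508,-555,-122,0,0,-1.44,1],
    [508,-555,-122,0,0,-1.44,1],
    [508,-555,-122,0,0,-1.44,1]
  ]
}}

```text
clock: 0.78
position: [0.341, -0.3553, 0.229]
eef_rot: [3.142, 0.0, 1.269]
wrist_force: [1.0, 0.0, 0.4]
finger_gap: 0.0938
grasp_force: 0.0
```

```bash
cat >> h.py <<'E'
def row(p,yaw):
    "tool-axis row (mm, rad) from the measured pose to TCP world p, pointing down, yaw"
    s=bot.state(); A=R.from_euler('xyz',s["eef_rot"]); B=R.from_euler('xyz',[np.pi,0,yaw])
    sh=A.inv().apply(np.array(p)-s["position"])*1000; rv=(A.inv()*B).as_rotvec()
    print('clk',round(s['clock'],2),'pos',s['position'].round(4),'rot',s['eef_rot'].round(3),'F',s['wrist_force'].round(1),'gap',round(s['finger_gap'],4),'row',sh.round(1),rv.round(3))
E
python3 -c "
from h import *
row([.52,.05,.3],1.766)"
```

```text
clk 0.78 pos [ 0.341  -0.3553  0.229 ] rot [3.142 0.    1.269] F [1.  0.  0.4] gap 0.0938 row [440.2  50.6 -71.1] [ 0.     0.    -0.497]
```

Request:
{"api": "carry_out", "payload": {
  "steps": [
    [440,50,-71,0,0,-0.497,1],
    [440,50,-71,0,0,-0.497,1],
    [440,50,-71,0,0,-0.497,1],
    [440,50,-71,0,0,-0.497,1],
    [440,50,-71,0,0,-0.497,1]
  ]
}}

```text
clock: 1.4
position: [0.4669, -0.0738, 0.2787]
eef_rot: [3.141, 0.0, 1.76]
wrist_force: [0.8, -1.5, 0.1]
finger_gap: 0.0939
grasp_force: 0.0
```

Request:
{"api": "carry_out", "payload": {
  "steps": [
    [125,15,-20,0,0,0,1],
    [125,15,-20,0,0,0,1],
    [125,15,-20,0,0,0,1],
    [125,15,-20,0,0,0,1]
  ]
}}

```text
clock: 1.9
position: [0.4576, 0.0496, 0.298]
eef_rot: [-3.141, 0.0, 1.761]
wrist_force: [-0.5, -0.6, -1.1]
finger_gap: 0.0943
grasp_force: 0.0
```

```bash
python3 -c "
from h import *
row([.52,.05,.3],1.766)
im,d,K,T=shot('wrist','w1.png'); print(T.round(3))"
```

```text
clk 1.9 pos [0.4576 0.0496 0.298 ] rot [-3.141  0.     1.761] F [-0.5 -0.6 -1.1] gap 0.0943 row [-11.4  61.3  -2. ] [-0.     0.    -0.005]
[[ 0.982  0.183  0.046  0.443]
 [ 0.188 -0.951 -0.245  0.121]
 [-0.001  0.249 -0.968  0.504]
 [ 0.     0.     0.     1.   ]]
```

View pics/w1.png

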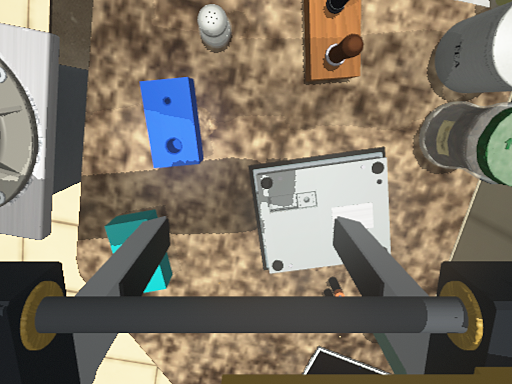

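The wrist view shows the scale at (255–390,150–270), with its boss and hole at (307,200) and its slot running left to about (265,205). The drawer side faces the robot. The block is at the top right, with the pin at (337,5) and the corer at (345,50).

Request:
{"api": "carry_out", "payload": {
  "steps": [
    [103,98,0,0,0,0,1],
    [103,98,0,0,0,0,1],
    [103,98,0,0,0,0,1],
    [103,98,0,0,0,0,1],
    [103,98,0,0,0,0,1]
  ]
}}

```text
clock: 2.58
position: [0.5344, 0.1676, 0.298]
eef_rot: [-3.141, 0.001, 1.758]
wrist_force: [-0.8, 0.2, -0.9]
finger_gap: 0.0942
grasp_force: 0.0
```

```bash
python3 -c "
from h import *
row([.535,.17,.3],1.766)
im,d,K,T=shot('wrist','w2.png')
# block mask: orange-brown
hsv=cv2.cvtColor(im,cv2.COLOR_RGB2HSV)
print(proj(K,T,[.524,.252,.118]))
im1,d1,K1,T1=load('w1')
a=im[:200,150:420,::-1]; b=im1[140:280,240:400,::-1]
A=cv2.resize(a,(540,400),interpolation=cv2.INTER_CUBIC); B=cv2.resize(b,(457,400),interpolation=cv2.INTER_CUBIC)[:,:240]
cv2.imwrite('pics/w2c.png',np.hstack([A,B]))
"
```

```text
clk 2.58 pos [0.5344 0.1676 0.298 ] rot [-3.141e+00  1.000e-03  1.758e+00] F [-0.8  0.2 -0.9] gap 0.0942 row [ 2.3  1.  -2. ] [-0.     0.001 -0.008]
[256.83285235  90.51208767]
```

View pics/w2c.png

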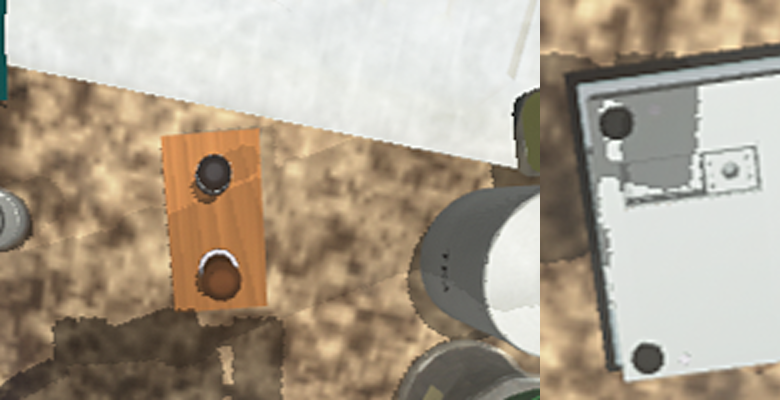

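The block top has crop corners of about (162,137), (258,129), (267,305) and (176,311). The pin top is at (213,173) and the corer at (220,275). In the right-hand inset the boss is at about (730,170), with the slot to its left.

```bash
python3 -c "
from h import *
im,d,K,T=load('w2')
hsv=cv2.cvtColor(im,cv2.COLOR_RGB2HSV)
m=((hsv[...,0]>5)&(hsv[...,0]<18)&(hsv[...,1]>130)&(hsv[...,2]>120)).astype(np.uint8)
m[170:]=0; m[:,:225]=0; m[:,290:]=0
m=cv2.morphologyEx(m,cv2.MORPH_OPEN,np.ones((3,3)));m=cv2.morphologyEx(m,cv2.MORPH_CLOSE,np.ones((25,25)))
c=max(cv2.findContours(m,0,1)[0],key=cv2.contourArea)
q=cv2.minAreaRect(c);box=cv2.boxPoints(q);print('box',box.round(1))
w=np.array([ray(K,T,*p,.045)[:2] for p in box]);print(w.round(4));
print('sides',[round(np.linalg.norm(w[i]-w[i-1]),4) for i in range(4)])
ce=w.mean(0)
l=[w[i]-w[i-1] for i in range(4)]; y=max(l,key=np.linalg.norm); y=y*np.sign(y[1]);y/=np.linalg.norm(y)
x=np.array([y[1],-y[0]]);print('ctr',ce,'yaw',np.arctan2(x[1],x[0]),'socket',ce+.03*y)
dk=(im.max(2)<70).astype(np.uint8); dk[:70]=0;dk[110:]=0;dk[:,:240]=0;dk[:,275:]=0
# depth near pin top
for z0 in (d[86,256],d[138,260],d[120,262],d[76,245]):print('depth',z0)
u,v=256.5,86.5
zc=np.median(d[84:89,254:259]); P=T@np.r_[np.linalg.inv(K)@[u,v,1]*zc,1];print('pin top 3d',P.round(4),'on plane',ray(K,T,u,v,.118).round(4))
ys,xs=np.nonzero(d[70:110,240:275]<zc+.006);print('top blob',xs.mean()+240,ys.mean()+70,len(xs),np.ptp(xs),np.ptp(ys)); print(ray(K,T,xs.mean()+240,ys.mean()+70,.118).round(4))
zc=np.median(d[134:140,259:262]);P=T@np.r_[np.linalg.inv(K)@[260,137.5,1]*zc,1];print('corer top',P.round(4))
"
```

```text
box [[230.1  67.3]
 [278.4  64.1]
 [284.3 152.7]
 [236.  155.9]]
[[0.4851 0.2763]
 [0.5459 0.2918]
 [0.5776 0.1805]
 [0.5129 0.1636]]
sides [np.float64(0.116), np.float64(0.0627), np.float64(0.1158), np.float64(0.0669)]
ctr [0.53036315 0.22806477] yaw 0.2419513028165069 socket [0.52317522 0.25719094]
depth 0.369152
depth 0.3729433
depth 0.4498298
depth 0.43703648
pin top 3d [0.5228 0.2561 0.1178 1.    ] on plane [0.5228 0.2561 0.118 ]
top blob 257.05555555555554 85.31623931623932 234 22 26
[0.5232 0.2575 0.118 ]
corer top [0.537  0.2029 0.1286 1.    ]
```

```bash
python3 -c "
from h import *
row([.5231,.2568,.15],1.815)"
```

```text
clk 2.62 pos [0.5344 0.1677 0.2983] rot [3.142e+00 1.000e-03 1.758e+00] F [-0.6 -0.7 -0.5] gap 0.0939 row [ 89.8   5.5 148.2] [ 0.     0.001 -0.057]
```

Request:
{"api": "carry_out", "payload": {
  "steps": [
    [60,4,40,0,0,-0.03,0.7],
    [90,5.5,90,0,0,-0.057,0.7],
    [90,5.5,130,0,0,-0.057,0.6],
    [90,5.5,148,0,0,-0.057,0.6],
    [90,5.5,148,0,0,-0.057,0.6]
  ]
}}

```text
clock: 3.25
position: [0.5233, 0.2576, 0.1503]
eef_rot: [-3.141, 0.001, 1.816]
wrist_force: [-0.5, 0.1, 0.9]
finger_gap: 0.0564
grasp_force: 0.0
```

```bash
python3 -c "
from h import *
row([.5231,.2568,.061],1.815)"
```

```text
clk 3.25 pos [0.5233 0.2576 0.1503] rot [-3.141e+00  1.000e-03  1.816e+00] F [-0.5  0.1  0.9] gap 0.0564 row [-0.7 -0.3 89.3] [-0.001  0.001  0.001]
```

Request:
{"api": "carry_out", "payload": {
  "steps": [
    [-0.5,-0.3,30,0,0,0,0.6],
    [-0.5,-0.3,70,0,0,0,0.6],
    [-0.5,-0.3,89,0,0,0,0.6],
    [-0.5,-0.3,89,0,0,0,0.6]
  ]
}}

```text
clock: 3.75
position: [0.5232, 0.2582, 0.0616]
eef_rot: [-3.141, 0.0, 1.817]
wrist_force: [-0.3, 1.2, 0.9]
finger_gap: 0.0563
grasp_force: 0.0
```

Request:
{"api": "carry_out", "payload": {
  "steps": [
    [0,0,0,0,0,0,0.3],
    [0,0,0,0,0,0,0.15],
    [0,0,0,0,0,0,0.0],
    [0,0,0,0,0,0,0.0],
    [0,0,0,0,0,0,0.0]
  ],
  "force": 40
}}

```text
clock: 4.38
position: [0.5231, 0.2586, 0.0615]
eef_rot: [3.141, -0.0, 1.817]
wrist_force: [0.1, 0.6, 3.6]
finger_gap: 0.019
grasp_force: 40.0
```

```bash
python3 -c "
from h import *
row([.5231,.2568,.061],1.815);print(bot.state()['grasp_force'])"
```

```text
clk 4.38 pos [0.5231 0.2586 0.0615] rot [ 3.141 -0.     1.817] F [0.1 0.6 3.6] gap 0.019 row [-1.7 -0.4  0.5] [ 0.    -0.     0.002]
39.99909917663899
```

Request:
{"api": "carry_out", "payload": {
  "steps": [
    [0,0,-15,0,0,0,0.0],
    [0,0,-45,0,0,0,0.0],
    [0,0,-90,0,0,0,0.0],
    [0,0,-140,0,0,0,0.0],
    [0,0,-140,0,0,0,0.0]
  ]
}}

```text
clock: 5.0
position: [0.5243, 0.2599, 0.2057]
eef_rot: [3.136, -0.001, 1.817]
wrist_force: [0.2, 0.1, -1.4]
finger_gap: 0.0194
grasp_force: 40.0
```

```bash
python3 -c "
from h import *
im,d,K,T=load('w1')
# scale base corners from feet/edges: light-grey mask
hsv=cv2.cvtColor(im,cv2.COLOR_RGB2HSV)
for n,u,v in [('foot UL',240+(616-540)/2.857,140+123/2.857),('foot LL',240+(648-540)/2.857,140+358/2.857),('foot UR',377,168)]: print(n,u,v,ray(K,T,u,v,.037).round(4))
for n,u,v in [('hole',240+(730-540)/2.857,140+170/2.857),('cornerLL',240+(624-540)/2.857,140+381/2.857),('cornerUL',240+(587-540)/2.857,140+97/2.857)]: print(n,u,v,ray(K,T,u,v,.033).round(4))
row([.52,.1,.2],1.815)
print(bot.state()['grasp_force'], [bot.state()['position'].round(4) for _ in range(3)])
"
```

```text
foot UL 266.60133006650335 183.05215260763038 [0.4862 0.0141 0.037 ]
foot LL 277.8018900945047 265.30626531326567 [ 0.529  -0.1098  0.037 ]
foot UR 377 168 [0.6358 0.0653 0.037 ]
hole 306.5033251662583 199.50297514875743 [ 5.49e-01 -1.00e-04  3.30e-02]
cornerLL 269.4014700735037 273.35666783339167 [ 0.5197 -0.1278  0.033 ]
cornerUL 256.4508225411271 173.95169758487924 [0.4695 0.0237 0.033 ]
clk 5.0 pos [0.5243 0.2599 0.2057] rot [ 3.136e+00 -1.000e-03  1.817e+00] F [ 0.2  0.1 -1.4] gap 0.0194 row [-154.   -43.2    5.3] [ 0.006 -0.001  0.002]
39.99525527928199 [array([0.5243, 0.2599, 0.2057]), array([0.5243, 0.2599, 0.2057]), array([0.5243, 0.2599, 0.2057])]
```

```bash
python3 -c "
from h import *
row([.549,0.0,.115],1.90)"
```

```text
clk 5.0 pos [0.5243 0.2599 0.2057] rot [ 3.136e+00 -1.000e-03  1.817e+00] F [ 0.2  0.1 -1.4] gap 0.0194 row [-258.1  -40.    90.2] [ 0.006 -0.001 -0.083]
```

Request:
{"api": "carry_out", "payload": {
  "steps": [
    [-60,-10,0,0,0,-0.03,0.0],
    [-120,-20,0,0,0,-0.05,0.0],
    [-180,-30,0,0,0,-0.083,0.0],
    [-235,-38,10,0,0,-0.083,0.0],
    [-258,-40,40,0,0,-0.083,0.0]
  ]
}}

```text
clock: 5.62
position: [0.5475, -0.0053, 0.1615]
eef_rot: [3.14, 0.002, 1.896]
wrist_force: [0.3, 0.4, 0.3]
finger_gap: 0.019
grasp_force: 40.0
```

Request:
{"api": "carry_out", "payload": {
  "steps": [
    [0,0,30,0,0,0,0.0],
    [0,0,50,0,0,0,0.0],
    [0,0,50,0,0,0,0.0],
    [0,0,50,0,0,0,0.0]
  ]
}}

```text
clock: 6.12
position: [0.5475, -0.0009, 0.1121]
eef_rot: [3.141, 0.0, 1.901]
wrist_force: [-0.7, 0.2, -0.7]
finger_gap: 0.019
grasp_force: 40.0
```

```bash
python3 -c "
from h import *
row([.549,0.0,.115],1.90)
im,d,K,T=shot('wrist','w3.png')
s=bot.state();A=R.from_euler('xyz',s['eef_rot'])
tip=s['position']+A.apply([0,0,.0525]);print('tip',tip,proj(K,T,tip),'hole',proj(K,T,[.549,0,.033]))
h=proj(K,T,[.549,0,.033]).astype(int)
y0,x0=max(0,min(h[1]-50,284)),h[0]-66
cv2.imwrite('pics/w3c.png',cv2.resize(im[y0:y0+100,x0:x0+132,::-1],None,fx=6,fy=6,interpolation=cv2.INTER_CUBIC));print(x0,y0)
"
```

```text
clk 6.12 pos [ 0.5475 -0.0009  0.1121] rot [3.141 0.    1.901] F [-0.7  0.2 -0.7] gap 0.019 row [ 0.3  1.7 -2.9] [0.001 0.    0.001]
tip [ 0.5477397  -0.00097782  0.05976065] [251.96554697 195.97789267] hole [253.6060316  187.10735568]
187 137
```

View pics/w3c.png

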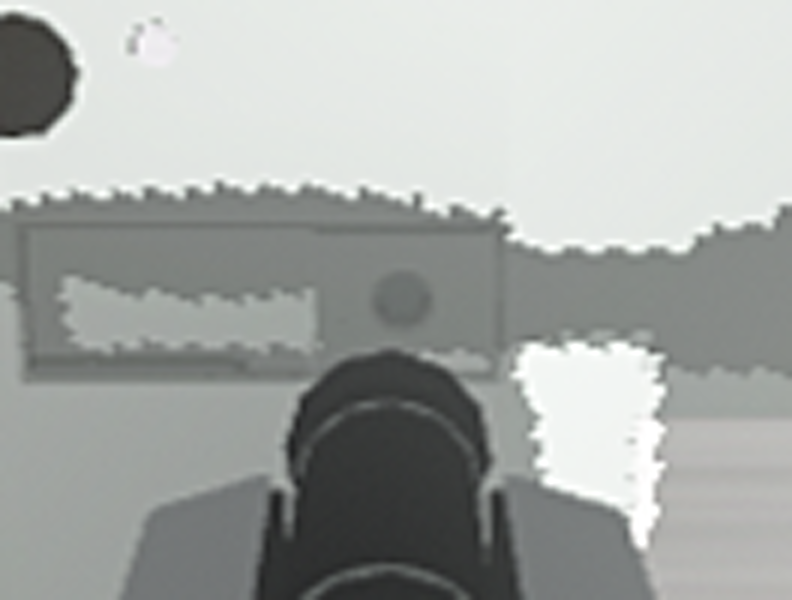

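The crop shows the hole at (403,298), which is pixel (254.2,186.7). The pin's collar silhouette is centred on column 390 (pixel 252.0) with its top edge at row 352 (pixel 195.7). The collar hides the tip.

```bash
python3 -c "
from h import *
im,d,K,T=load('w3')
g=cv2.GaussianBlur(im,(3,3),0).mean(2)[178:196,245:264]
m=(g<g.max()*0+np.percentile(g,18)); 
# disc: dark blob threshold
p=im.mean(2)[180:194,247:262]; print(p.astype(int))
h=ray(K,T,254.2,186.7,.033); print('hole',h.round(4), 'depth at hole/boss', [ (T@np.r_[np.linalg.inv(K)@[u,v,1]*d[v,u],1])[2].round(4) for u,v in((254,187),(263,187),(254,177),(245,187),(300,150))])
s=bot.state();A=R.from_euler('xyz',s['eef_rot'])
t=np.linspace(0,2*np.pi,200)
for dx in(-.002,0,.002):
  q=[]
  for z in(36,40):
    P=s['position']+A.apply(np.c_[dx+.012*np.cos(t),.012*np.sin(t),np.full(200,.0525-z/1000)])
    q.append(np.array([proj(K,T,x) for x in P]))
  q=np.vstack(q); print(dx,'top row',q[:,1].min().round(2),'cols',q[:,0].min().round(1),q[:,0].max().round(1))
  P=s['position']+A.apply(np.c_[dx+.010*np.cos(t),.01*np.sin(t),np.full(200,.0525-.109)]); q=np.array([proj(K,T,x) for x in P]); print('griptop row',q[:,1].min().round(2),q[:,1].max().round(2),'cols',q[:,0].min().round(1),q[:,0].max().round(1))
  P=s['position']+A.apply(np.c_[dx+.010*np.cos(t),.01*np.sin(t),np.full(200,.0525-.040)]); q=np.array([proj(K,T,x) for x in P]); print('gripbot row',q[:,1].min().round(2))
cv2.imwrite('pics/w3d.png',cv2.resize(im[180:330,180:330,::-1],None,fx=4,fy=4,interpolation=cv2.INTER_CUBIC))
"
```

```text
[[130 130 130 130 130 131 131 131 131 131 131 131 131 132 131]
 [130 129 131 131 131 132 132 132 133 133 132 131 131 131 130]
 [131 130 131 130 127 121 117 118 119 124 131 131 131 131 131]
 [130 129 129 121 115 112 112 112 112 116 121 128 131 130 131]
 [130 128 121 114 111 111 112 112 112 112 115 123 129 130 130]
 [130 127 119 113 111 112 112 111 112 111 111 118 128 131 131]
 [130 125 113 108 109 111 111 111 111 111 105 107 125 131 130]
 [129 123 111 105 108 110 111 110 111 109 103 109 125 130 129]
 [129 125 112 100 104 110 110 111 110 108 105 112 124 131 129]
 [128 126 119 107 104 108 106 106 107 105 110 119 126 131 129]
 [128 128 124 117 108 105 106 105 104 107 116 125 129 129 128]
 [128 127 127 123 117 115 115 113 116 121 123 127 129 129 128]
 [127 127 127 128 125 125 123 122 124 126 128 129 130 129 129]
 [128 127 129 127 130 128 129 127 128 128 128 128 128 128 129]]
hole [5.494e-01 5.000e-04 3.300e-02] depth at hole/boss [np.float64(0.0264), np.float64(0.0307), np.float64(0.0322), np.float64(0.0312), np.float64(0.032)]
-0.002 top row 196.25 cols 234.6 269.5
griptop row 241.8 279.29 cols 231.7 272.7
gripbot row 200.68
0 top row 193.46 cols 234.6 269.5
griptop row 237.92 275.64 cols 231.7 272.8
gripbot row 197.86
0.002 top row 190.65 cols 234.5 269.6
griptop row 234.02 271.97 cols 231.6 272.9
gripbot row 195.02
```

View pics/w3d.png

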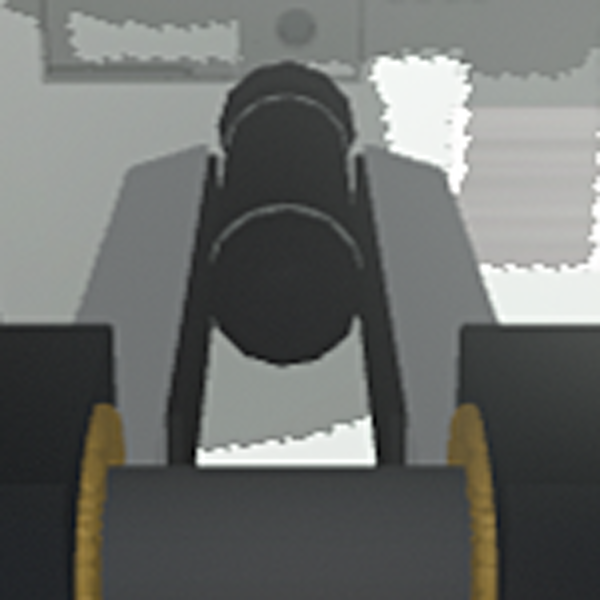

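The grip's top disc spans about (208–362, 205–366) in this crop and the collar's top edge is at row 62. The pin may therefore be slightly tilted, so I'll use depth to get its axis.

```bash
python3 -c "
from h import *
im,d,K,T=load('w3'); H=np.array(bot.camera_info('wrist')['hand_eye'])
def tool(u,v): return (H@np.r_[np.linalg.inv(K)@[u,v,1]*d[int(v),int(u)],1])[:3]*1000
for v in list(range(194,236,2))+[240,250,260,268,271,273]: print(v,tool(252,v).round(1), d[v,252].round(4))
ys,xs=np.mgrid[232:274,228:278]
P=np.array([tool(u,v) for u,v in zip(xs.ravel(),ys.ravel())]); 
m=abs(P[:,2]-np.median(P[(abs(xs.ravel()-252)<6)&(abs(ys.ravel()-252)<6),2]))<2; Q=P[m]
print('top',len(Q),Q.mean(0),Q.min(0),Q.max(0))
"
```

```text
194 [-6.4  0.2 80.6] 0.2969
196 [11.   0.1 13. ] 0.2272
198 [ 9.9  0.1 11.8] 0.2263
200 [9.1 0.1 9.7] 0.2244
202 [8.7 0.1 6.2] 0.2212
204 [9.  0.1 0.8] 0.2158
206 [ 9.1  0.1 -3.7] 0.2115
208 [ 9.1  0.1 -7.8] 0.2075
210 [  8.8   0.1 -10.9] 0.2046
212 [  8.8   0.1 -14.7] 0.2009
214 [  8.6   0.1 -17.8] 0.1979
216 [  9.    0.  -22.6] 0.1932
218 [  9.4   0.  -27. ] 0.1888
220 [  8.7   0.  -28.5] 0.1876
222 [  8.7   0.  -31.7] 0.1844
224 [  8.9   0.  -35.5] 0.1808
226 [  8.6   0.  -37.7] 0.1787
228 [  9.1   0.  -41.7] 0.1747
230 [  8.3   0.  -42.7] 0.1739
232 [  8.9   0.  -46.8] 0.1698
234 [  9.   -0.  -49.8] 0.1668
240 [  7.2  -0.  -53. ] 0.1642
250 [  3.1  -0.  -55.6] 0.1627
260 [ -1.4  -0.  -57.2] 0.1623
268 [ -6.5  -0.  -55.7] 0.165
271 [-81.    0.3  79. ] 0.314
273 [-84.1   0.3  80.7] 0.3164
top 786 [  0.44536671  -0.22558726 -55.54457592] [ -8.46902235 -11.69232758 -57.85506072] [ 10.84674616  12.06236509 -53.88264714]
```

```bash
python3 -c "
from h import *
row([.5489,0.0015,.092],1.90)"
```

```text
clk 6.17 pos [ 0.5477 -0.001   0.1123] rot [3.14  0.    1.901] F [-1.   0.4  0.6] gap 0.019 row [ 2.   1.9 20.3] [0.001 0.    0.001]
```

Request:
{"api": "carry_out", "payload": {
  "steps": [
    [2,2,5,0,0,0,0.0],
    [2,2,15,0,0,0,0.0],
    [2,2,20,0,0,0,0.0],
    [2,2,20,0,0,0,0.0]
  ]
}}

```text
clock: 6.68
position: [0.5479, 0.0011, 0.0906]
eef_rot: [-3.141, -0.0, 1.9]
wrist_force: [0.9, -0.5, -0.6]
finger_gap: 0.0191
grasp_force: 40.0
```

```bash
python3 -c "
from h import *
row([.5489,0.0015,.086],1.90)"
```

```text
clk 6.67 pos [0.5479 0.0011 0.0906] rot [-3.141 -0.     1.9  ] F [ 0.9 -0.5 -0.6] gap 0.0191 row [0.1 1.1 4.6] [-0.001 -0.     0.   ]
```

Request:
{"api": "carry_out", "payload": {
  "steps": [
    [0,1,0,0,0,0,0.0],
    [0,1,2,0,0,0,0.0],
    [0,1,4,0,0,0,0.0],
    [0,1,6,0,0,0,0.0],
    [0,1,7,0,0,0,0.0]
  ]
}}

```text
clock: 7.3
position: [0.5491, 0.0014, 0.084]
eef_rot: [-3.141, -0.0, 1.9]
wrist_force: [-0.1, 0.1, -0.5]
finger_gap: 0.0192
grasp_force: 40.0
```

```bash
python3 -c "
from h import *
row([.5489,0.0015,.08],1.90)"
```

```text
clk 7.3 pos [0.5491 0.0014 0.084 ] rot [-3.141 -0.     1.9  ] F [-0.1  0.1 -0.5] gap 0.0192 row [ 0.2 -0.2  4. ] [-0. -0.  0.]
```

Request:
{"api": "carry_out", "payload": {
  "steps": [
    [0,0,1,0,0,0,0.0],
    [0,0,2,0,0,0,0.0],
    [0,0,3,0,0,0,0.0],
    [0,0,3,0,0,0,0.0]
  ]
}}

```text
clock: 7.8
position: [0.5492, 0.0014, 0.0811]
eef_rot: [-3.142, -0.0, 1.9]
wrist_force: [-0.7, -0.9, -1.9]
finger_gap: 0.0189
grasp_force: 40.0
```

Request:
{"api": "carry_out", "payload": {
  "steps": [
    [0,0,1,0,0,0,0.0],
    [0,0,2,0,0,0,0.0],
    [0,0,2,0,0,0,0.0]
  ]
}}

```text
clock: 8.18
position: [0.5491, 0.0014, 0.0791]
eef_rot: [-3.141, -0.0, 1.9]
wrist_force: [0.7, 0.7, -0.4]
finger_gap: 0.019
grasp_force: 40.0
```

Request:
{"api": "carry_out", "payload": {
  "steps": [
    [0,0,1,0,0,0,0.0],
    [0,0,2,0,0,0,0.0],
    [0,0,2,0,0,0,0.0]
  ]
}}

```text
clock: 8.55
position: [0.5493, 0.0015, 0.0773]
eef_rot: [3.141, -0.0, 1.9]
wrist_force: [0.5, 0.8, 2.2]
finger_gap: 0.019
grasp_force: 40.0
```

Request:
{"api": "carry_out", "payload": {
  "steps": [
    [0,0,1,0,0,0,0.0],
    [0,0,1,0,0,0,0.0]
  ]
}}

```text
clock: 8.8
position: [0.5493, 0.0014, 0.0762]
eef_rot: [3.141, 0.0, 1.9]
wrist_force: [0.2, -0.2, 3.2]
finger_gap: 0.0184
grasp_force: 40.0
```

Request:
{"api": "carry_out", "payload": {
  "steps": [
    [0,0,1,0,0,0,0.0],
    [0,0,1,0,0,0,0.0]
  ]
}}

```text
clock: 9.05
position: [0.5493, 0.0014, 0.0752]
eef_rot: [3.141, -0.0, 1.9]
wrist_force: [-0.5, -0.7, 4.1]
finger_gap: 0.019
grasp_force: 40.0
```

Request:
{"api": "carry_out", "payload": {
  "steps": [
    [0,0,1,0,0,0,0.0],
    [0,0,1,0,0,0,0.0]
  ]
}}

```text
clock: 9.3
position: [0.5493, 0.0014, 0.0742]
eef_rot: [3.141, -0.0, 1.9]
wrist_force: [-0.2, -0.3, 5.9]
finger_gap: 0.0189
grasp_force: 40.0
```

Request:
{"api": "carry_out", "payload": {
  "steps": [
    [0,0,1,0,0,0,0.0],
    [0,0,1,0,0,0,0.0]
  ]
}}

```text
clock: 9.55
position: [0.5493, 0.0014, 0.0733]
eef_rot: [3.141, 0.0, 1.9]
wrist_force: [-0.7, -0.9, 6.3]
finger_gap: 0.0186
grasp_force: 40.0
```

Request:
{"api": "carry_out", "payload": {
  "steps": [
    [0,0,0.7,0,0,0,0.0],
    [0,0,0.7,0,0,0,0.0]
  ]
}}

```text
clock: 9.8
position: [0.5494, 0.0014, 0.0726]
eef_rot: [3.141, 0.0, 1.9]
wrist_force: [-1.2, 0.1, 6.4]
finger_gap: 0.0188
grasp_force: 40.0
```

Request:
{"api": "carry_out", "payload": {
  "steps": [
    [0,0,0.5,0,0,0,0.0],
    [0,0,0.5,0,0,0,0.0]
  ]
}}

```text
clock: 10.05
position: [0.5494, 0.0015, 0.0722]
eef_rot: [3.141, 0.0, 1.9]
wrist_force: [-1.2, 0.4, 7.9]
finger_gap: 0.0194
grasp_force: 40.0
```

Request:
{"api": "carry_out", "payload": {
  "steps": [
    [0,0,0.5,0,0,0,0.0],
    [0,0,0.5,0,0,0,0.0]
  ]
}}

```text
clock: 10.3
position: [0.5494, 0.0014, 0.0717]
eef_rot: [3.141, 0.0, 1.9]
wrist_force: [-1.5, 1.1, 8.7]
finger_gap: 0.0191
grasp_force: 40.0
```

Request:
{"api": "carry_out", "payload": {
  "steps": [
    [0,0,0.3,0,0,0,0.0],
    [0,0,0.3,0,0,0,0.0]
  ]
}}

```text
clock: 10.55
position: [0.5495, 0.0015, 0.0715]
eef_rot: [3.141, 0.0, 1.9]
wrist_force: [-0.8, 0.4, 9.4]
finger_gap: 0.019
grasp_force: 40.0
```

Request:
{"api": "carry_out", "payload": {
  "steps": [
    [0,-1,0.1,0,0,0,0.0],
    [0,-2,0.1,0,0,0,0.0],
    [0,-3,0.1,0,0,0,0.0],
    [0,-4,0.1,0,0,0,0.0],
    [0,-5,0.1,0,0,0,0.0]
  ]
}}

```text
clock: 11.18
position: [0.5455, 0.0001, 0.0717]
eef_rot: [3.14, 0.0, 1.9]
wrist_force: [1.8, 0.7, 7.5]
finger_gap: 0.0191
grasp_force: 40.0
```

Request:
{"api": "carry_out", "payload": {
  "steps": [
    [0,-1.5,0.3,0,0,0,0.0],
    [0,-3,0.3,0,0,0,0.0],
    [0,-4.5,0.3,0,0,0,0.0],
    [0,-6,0.3,0,0,0,0.0],
    [0,-8,0.3,0,0,0,0.0]
  ]
}}

```text
clock: 11.8
position: [0.5381, -0.0024, 0.0715]
eef_rot: [3.139, 0.0, 1.9]
wrist_force: [2.1, 0.7, 9.6]
finger_gap: 0.019
grasp_force: 40.0
```

Request:
{"api": "carry_out", "payload": {
  "steps": [
    [0,-2,0,0,0,0,0.0],
    [0,-4,0,0,0,0,0.0],
    [0,-6,0,0,0,0,0.0],
    [0,-8,0,0,0,0,0.0],
    [0,-10,0,0,0,0,0.0]
  ]
}}

```text
clock: 12.42
position: [0.5286, -0.0057, 0.0715]
eef_rot: [3.139, 0.0, 1.9]
wrist_force: [2.1, 1.1, 9.4]
finger_gap: 0.0187
grasp_force: 40.0
```

Request:
{"api": "carry_out", "payload": {
  "steps": [
    [0,-2,0,0,0,0,0.0],
    [0,-4,0,0,0,0,0.0],
    [0,-6,0,0,0,0,0.0],
    [0,-8,0,0,0,0,0.0],
    [0,-10,0,0,0,0,0.0]
  ]
}}

```text
clock: 13.05
position: [0.5192, -0.0089, 0.0715]
eef_rot: [3.139, 0.0, 1.9]
wrist_force: [1.9, 1.0, 9.0]
finger_gap: 0.019
grasp_force: 40.0
```

Request:
{"api": "carry_out", "payload": {
  "steps": [
    [0,-2,0,0,0,0,0.0],
    [0,-4,0,0,0,0,0.0],
    [0,-6,0,0,0,0,0.0],
    [0,-8,0,0,0,0,0.0]
  ]
}}

```text
clock: 13.55
position: [0.5116, -0.0115, 0.0715]
eef_rot: [3.139, 0.0, 1.9]
wrist_force: [2.5, 1.2, 8.4]
finger_gap: 0.0191
grasp_force: 40.0
```

Request:
{"api": "carry_out", "payload": {
  "steps": [
    [0,-1,0,0,0,0,0.0],
    [0,-2,0,0,0,0,0.0],
    [0,-2,0,0,0,0,0.0]
  ]
}}

```text
clock: 13.92
position: [0.5097, -0.0122, 0.0715]
eef_rot: [3.139, 0.0, 1.9]
wrist_force: [1.3, 0.8, 10.1]
finger_gap: 0.0193
grasp_force: 40.0
```

Request:
{"api": "carry_out", "payload": {
  "steps": [
    [0,-1,0,0,0,0,0.0],
    [0,-1,0,0,0,0,0.0]
  ]
}}

```text
clock: 14.18
position: [0.5088, -0.0125, 0.0715]
eef_rot: [3.139, 0.0, 1.9]
wrist_force: [1.1, 1.5, 10.4]
finger_gap: 0.0186
grasp_force: 40.0
```

Request:
{"api": "carry_out", "payload": {
  "steps": [
    [0,-0.7,0,0,0,0,0.0],
    [0,-0.7,0,0,0,0,0.0]
  ]
}}

```text
clock: 14.42
position: [0.5084, -0.0127, 0.0715]
eef_rot: [3.139, 0.0, 1.9]
wrist_force: [3.5, 1.5, 9.3]
finger_gap: 0.0193
grasp_force: 40.1
```

Request:
{"api": "carry_out", "payload": {
  "steps": [
    [0,-0.7,0,0,0,0,0.0],
    [0,-0.7,0,0,0,0,0.0]
  ]
}}

```text
clock: 14.68
position: [0.508, -0.0128, 0.0716]
eef_rot: [3.138, 0.0, 1.9]
wrist_force: [4.3, 1.1, 7.7]
finger_gap: 0.0192
grasp_force: 40.1
```

Request:
{"api": "carry_out", "payload": {
  "steps": [
    [0,0,-2,0,0,0,0.0],
    [0,0,-5,0,0,0,0.0],
    [0,0,-9,0,0,0,0.0],
    [0,0,-16,0,0,0,0.0],
    [0,0,-30,0,0,0,0.0]
  ]
}}

```text
clock: 15.3
position: [0.5052, -0.0134, 0.1009]
eef_rot: [-3.139, -0.001, 1.9]
wrist_force: [-0.3, 0.9, -0.6]
finger_gap: 0.0192
grasp_force: 40.0
```

Request:
{"api": "carry_out", "payload": {
  "steps": [
    [0,0,-40,0,0,0,0.0],
    [0,0,-60,0,0,0,0.0],
    [0,0,-60,0,0,0,0.0]
  ]
}}

```text
clock: 15.68
position: [0.5068, -0.0135, 0.1625]
eef_rot: [3.14, 0.001, 1.9]
wrist_force: [-0.8, 1.1, -1.4]
finger_gap: 0.019
grasp_force: 40.0
```

```bash
python3 -c "
from h import *
row([.5231,.2578,.2057],1.817)
im,d,K,T=shot('wrist','w4.png')
p=proj(K,T,[.509,-.0135,.033]);print('expected hole',p)
e=np.array([.5493,.0005,.033])
x=np.array([np.cos(.33),np.sin(.33),0])
for k in(.038,.040,.042): print(k,proj(K,T,e-k*x).round(1))
p=p.astype(int);x0=p[0]-66;y0=max(p[1]-50,0);print(x0,y0)
cv2.imwrite('pics/w4c.png',cv2.resize(im[y0:y0+100,x0:x0+132,::-1],None,fx=6,fy=6,interpolation=cv2.INTER_CUBIC))
H=np.array(bot.camera_info('wrist')['hand_eye'])
for v in(200,210,220,230,250):print((H@np.r_[np.linalg.inv(K)@[252,v,1]*d[v,252],1])[:3].round(4))
"
```

```text
clk 15.68 pos [ 0.5068 -0.0135  0.1625] rot [3.14e+00 1.00e-03 1.90e+00] F [-0.8  1.1 -1.4] gap 0.019 row [251.4 103.2 -43.4] [0.002 0.001 0.083]
expected hole [253.50897832 175.80780646]
0.038 [258.1 175.6]
0.04 [256.1 175.6]
0.042 [254.2 175.6]
187 125
[0.0091 0.0001 0.0098]
[ 0.009   0.0001 -0.0114]
[ 0.0092  0.     -0.0298]
[ 0.0089  0.     -0.0441]
[ 0.0026 -0.     -0.0545]
```

View pics/w4c.png

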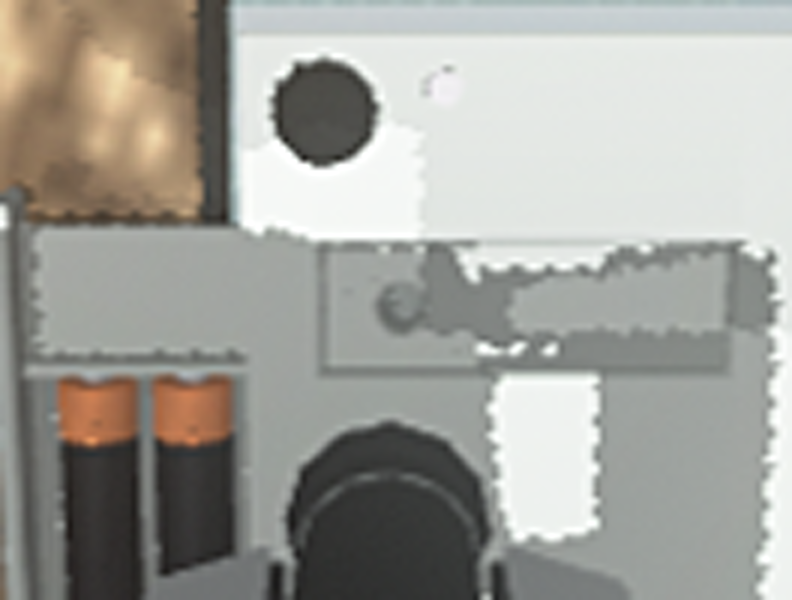

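The drawer is out: the hole is at (402,306) in this crop, matching 42 mm of travel, and the old cells are visible in the open drawer. Next I'll return the pin.

Request:
{"api": "carry_out", "payload": {
  "steps": [
    [0,0,-44,0,0,0.02,0.0],
    [60,25,-46,0,0,0.04,0.0],
    [120,50,-46,0,0,0.06,0.0],
    [180,75,-46,0,0,0.083,0.0],
    [235,98,-46,0,0,0.083,0.0]
  ]
}}

```text
clock: 16.35
position: [0.5221, 0.2375, 0.2057]
eef_rot: [-3.14, 0.0, 1.816]
wrist_force: [0.1, -1.1, -0.6]
finger_gap: 0.019
grasp_force: 40.0
```

```bash
python3 -c "
from h import *
row([.5231,.2586,.12],1.817)"
```

```text
clk 16.35 pos [0.5221 0.2375 0.2057] rot [-3.14   0.     1.816] F [ 0.1 -1.1 -0.6] gap 0.019 row [20.3  6.3 85.7] [-0.002  0.    -0.001]
```

Request:
{"api": "carry_out", "payload": {
  "steps": [
    [18,5,0,0,0,0,0.0],
    [18,5,40,0,0,0,0.0],
    [18,5,85,0,0,0,0.0],
    [18,5,95,0,0,0,0.0],
    [18,5,95,0,0,0,0.0]
  ]
}}

```text
clock: 16.98
position: [0.523, 0.2545, 0.1119]
eef_rot: [-3.141, -0.0, 1.817]
wrist_force: [0.8, 0.8, 0.2]
finger_gap: 0.0188
grasp_force: 40.0
```

```bash
python3 -c "
from h import *
row([.5231,.2586,.09],1.817)
im,d,K,T=shot('wrist','w5.png')
cv2.imwrite('pics/w5c.png',cv2.resize(im[130:290,170:340,::-1],None,fx=3.7,fy=3.7,interpolation=cv2.INTER_CUBIC))"
```

```text
clk 16.98 pos [0.523  0.2545 0.1119] rot [-3.141 -0.     1.817] F [0.8 0.8 0.2] gap 0.0188 row [ 3.9  1.1 21.9] [-0.001 -0.     0.   ]
```

View pics/w5c.png

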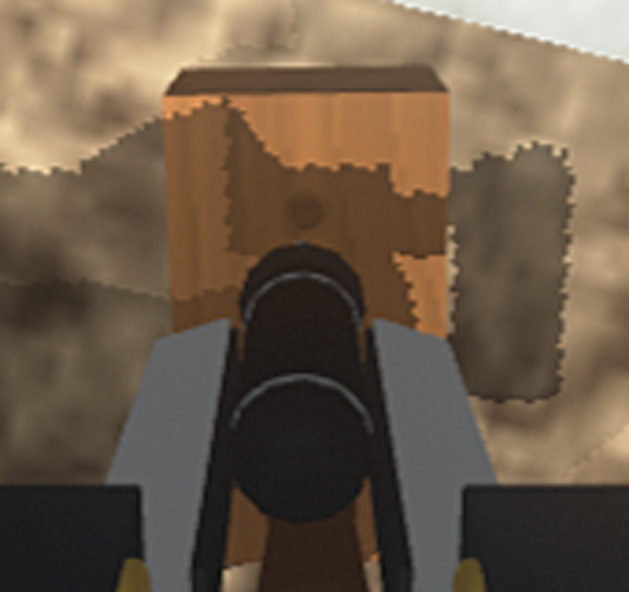

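The pin's socket is visible at (306,211) in the crop, which is pixel (252.7,187.0). The collar sits just below it.

```bash
python3 -c "
from h import *
im,d,K,T=load('w5'); s=ray(K,T,252.7,187,.045); print('socket',s.round(4))
yaw=1.817; t=s[:2]+.0011*np.array([np.cos(yaw),np.sin(yaw)]); print('tcp',t.round(4)); row([t[0],t[1],.103],yaw)"
```

```text
socket [0.5227 0.258  0.045 ]
tcp [0.5225 0.2591]
clk 17.02 pos [0.5235 0.255  0.1128] rot [ 3.141 -0.     1.817] F [ 0.8  0.7 -0.3] gap 0.0191 row [ 4.3 -0.   9.8] [ 0.001 -0.    -0.   ]
```

Request:
{"api": "carry_out", "payload": {
  "steps": [
    [4,0.3,0,0,0,0,0.0],
    [4,0.3,5,0,0,0,0.0],
    [4,0.3,9,0,0,0,0.0],
    [4,0.3,9,0,0,0,0.0]
  ]
}}

```text
clock: 17.52
position: [0.5223, 0.2586, 0.1025]
eef_rot: [-3.141, 0.0, 1.817]
wrist_force: [0.1, 0.1, -0.9]
finger_gap: 0.0191
grasp_force: 40.0
```

```bash
python3 -c "
from h import *
row([.5229,.2588,.0625],1.817)"
```

```text
clk 17.52 pos [0.5223 0.2586 0.1025] rot [-3.141  0.     1.817] F [ 0.1  0.1 -0.9] gap 0.0191 row [ 0.1  0.7 40. ] [-0.  0.  0.]
```

Request:
{"api": "carry_out", "payload": {
  "steps": [
    [0,0.4,2,0,0,0,0.0],
    [0,0.4,4,0,0,0,0.0],
    [0,0.4,6,0,0,0,0.0],
    [0,0.4,8,0,0,0,0.0],
    [0,0.4,10,0,0,0,0.0]
  ]
}}

```text
clock: 18.15
position: [0.5228, 0.2588, 0.0927]
eef_rot: [-3.142, -0.0, 1.817]
wrist_force: [-0.3, 0.5, -0.6]
finger_gap: 0.0191
grasp_force: 40.0
```

Tip is about 5 mm into the socket with no force, so I'll go on down.

Request:
{"api": "carry_out", "payload": {
  "steps": [
    [0,0,6,0,0,0,0.0],
    [0,0,12,0,0,0,0.0],
    [0,0,18,0,0,0,0.0],
    [0,0,24,0,0,0,0.0],
    [0,0,24,0,0,0,0.0]
  ]
}}

```text
clock: 18.77
position: [0.5225, 0.2587, 0.0683]
eef_rot: [-3.141, 0.0, 1.817]
wrist_force: [0.1, 0.3, -0.6]
finger_gap: 0.0188
grasp_force: 40.0
```

Request:
{"api": "carry_out", "payload": {
  "steps": [
    [0,0,2,0,0,0,0.0],
    [0,0,4,0,0,0,0.0],
    [0,0,5.5,0,0,0,0.0],
    [0,0,5.5,0,0,0,0.0]
  ]
}}

```text
clock: 19.27
position: [0.5228, 0.2588, 0.0632]
eef_rot: [-3.141, -0.0, 1.817]
wrist_force: [0.0, 0.0, -1.1]
finger_gap: 0.0188
grasp_force: 40.0
```

Request:
{"api": "carry_out", "payload": {
  "steps": [
    [0,0,1,0,0,0,0.0],
    [0,0,1,0,0,0,0.0]
  ]
}}

```text
clock: 19.52
position: [0.5228, 0.2589, 0.0623]
eef_rot: [3.142, -0.0, 1.817]
wrist_force: [-0.2, -0.3, -1.3]
finger_gap: 0.0185
grasp_force: 40.0
```

Request:
{"api": "carry_out", "payload": {
  "steps": [
    [0,0,0.7,0,0,0,0.0],
    [0,0,0.7,0,0,0,0.0]
  ]
}}

```text
clock: 19.77
position: [0.5228, 0.2589, 0.0616]
eef_rot: [-3.142, -0.0, 1.817]
wrist_force: [-0.3, 0.1, -0.6]
finger_gap: 0.0191
grasp_force: 40.0
```

Request:
{"api": "carry_out", "payload": {
  "steps": [
    [0,0,0.7,0,0,0,0.0],
    [0,0,0.7,0,0,0,0.0]
  ]
}}

```text
clock: 20.02
position: [0.523, 0.259, 0.0614]
eef_rot: [3.141, 0.0, 1.817]
wrist_force: [-2.0, -2.1, 8.4]
finger_gap: 0.0188
grasp_force: 40.0
```

Request:
{"api": "carry_out", "payload": {
  "steps": [
    [0,0,0.7,0,0,0,0.0],
    [0,0,0.7,0,0,0,0.0]
  ]
}}

```text
clock: 20.27
position: [0.5231, 0.2591, 0.0614]
eef_rot: [3.141, 0.0, 1.817]
wrist_force: [-6.1, -3.6, 18.5]
finger_gap: 0.0188
grasp_force: 40.0
```

Seated on the block. I'll relieve the load, open, and rise.

Request:
{"api": "carry_out", "payload": {
  "steps": [
    [0,0,-1.2,0,0,0,0.0],
    [0,0,-1.2,0,0,0,0.1],
    [0,0,-1.2,0,0,0,0.3],
    [0,0,-1.2,0,0,0,0.6],
    [0,0,-1.2,0,0,0,0.6]
  ]
}}

```text
clock: 20.9
position: [0.5228, 0.2588, 0.0613]
eef_rot: [-3.141, -0.0, 1.817]
wrist_force: [0.7, -0.1, 0.6]
finger_gap: 0.0449
grasp_force: 0.0
```

Request:
{"api": "carry_out", "payload": {
  "steps": [
    [0,0,0,0,0,0,0.6],
    [0,0,-20,0,0,0,0.6],
    [0,0,-70,0,0,0,0.6],
    [0,0,-130,0,0,0,0.6],
    [0,0,-190,0,0,0,0.6]
  ]
}}

```text
clock: 21.52
position: [0.5223, 0.2591, 0.2548]
eef_rot: [3.141, -0.0, 1.818]
wrist_force: [-0.4, -0.8, -0.4]
finger_gap: 0.0564
grasp_force: 0.0
```

Request:
{"api": "carry_out", "payload": {
  "steps": [
    [-50,0,-20,0,0,0,0.6],
    [-50,0,-20,0,0,0,0.6],
    [-50,0,-20,0,0,0,0.6]
  ]
}}

```text
clock: 21.9
position: [0.5347, 0.2106, 0.2722]
eef_rot: [3.141, -0.0, 1.817]
wrist_force: [-0.2, -0.3, -0.0]
finger_gap: 0.0566
grasp_force: 0.0
```

```bash
python3 -c "
from h import *
row([.5229,.2588,.25],1.817)
im,d,K,T=shot('wrist','w6.png'); im2,_,_,_=shot('scene')
for n,P in(('pin top',[.5231,.2575,.118]),):print(n,proj(K,T,P))
A=cv2.resize(im[:220,150:420,::-1],(400,326)); B=cv2.resize(im2[130:225,190:325,::-1],(400,281),interpolation=cv2.INTER_CUBIC)
C=np.zeros((326,800,3),np.uint8);C[:,:400]=A;C[:281,400:]=B;cv2.imwrite('pics/fin.png',C)"
```

```text
clk 21.9 pos [0.5347 0.2106 0.2722] rot [ 3.141 -0.     1.817] F [-0.2 -0.3 -0. ] gap 0.0566 row [49.6  0.2 22.2] [ 0.001 -0.    -0.   ]
pin top [251.79077778 125.76972873]
```

View pics/fin.png

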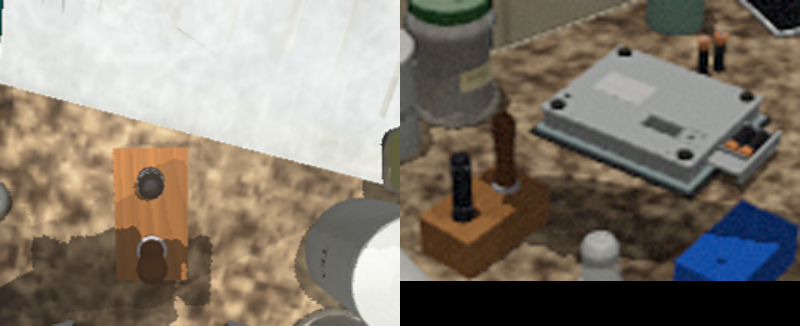

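The pin stands upright in its socket at (150,183). The drawer is out at (745,150), and everything else is in its place.

```bash
python3 -c "
from plant import bot
print(bot.finish_job())"
```

```text
the job is handed in; nothing more can be done
None
```

The job is handed in after about 22 s of robot time: the drawer is out at its stop (about 42 mm), the catch was let up by lifting the pin straight off but its click was not checked separately, the pin stands back in its own socket, and nothing else was moved.

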